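Rescue the pen case from under the books

ROBOT

A 7-joint arm with a two-finger parallel gripper is mounted at the origin on the work surface. World frame = base frame: x ahead of the robot, y to its left, z up, the work surface at z = 0. Lengths are in mm, angles in rad, forces in N, time in s.
With the tool pointing down it reaches from about 400 to 875 mm from the base axis. Payload 4.4 kg.
Tool frame: the origin (TCP) lies on the centre line of the jaws, within the pads' length; the fingertips stand 19 mm ahead of it and the grasp point (between the pads) is the TCP; z points along the fingers, y is the line along which they close (so a half turn about z gives the same grasp; the last joint's range is limited). The gripper opens to 85 mm and grips with 20 to 120 N. Pads are 22 mm wide; open, the fingers measure 114 mm over their backs; the gripper's body (76 mm by 85 mm) begins 54 mm behind the grasp point. The pads swing forward as they close: fully open they stand 13 mm farther back than shut.
Start: joints at [-1.324, 0.628, 0.038, 1.517, -0.027, 0.996, -0.02], TCP at [199.997, 618.481, 250.313] pointing down, gripper open.
Joint ranges: [-3.06, 3.06], [-0.37, 2.12], [-1.25, 1.32], [0.18, 2.47], [-1.1, 4.24], [0.23, 1.98], [-2.94, 2.94]. Speed limits (rad/s): [2.57, 2.57, 3.14, 3.14, 3.14, 3.14, 3.14].

INTERFACE

Orientations are given as [roll, pitch, yaw] about the fixed x, y, z axes, in that order (R = Rz(yaw) Ry(pitch) Rx(roll)).
In Python, from cell import ctrl, viewer, silhouettes gives the robot as it stands.
- The arm moves only by the shell command python3 -m creep 'ROWS'. ROWS is JSON, a list of rows, each an object with "jaw": the gripper command: -1 is shut, 1 is fully open, values between are in proportion; "xyz": the shift along the tool's x, y, z in mm, a list of three; "angular": the turn, a rotation vector about the tool's x, y, z in rad, a list of three. In form: [{"jaw": jaw, "xyz": [tx, ty, tz], "angular": [rx, ry, rz]}, ...]. A call has 1 to 12 rows; each row is the pose to reach, as a shift and turn from the pose commanded when the call began, along the tool's axes at that moment; what a row does not reach only later rows make up. A row lasts 1/8 s, in which the tool goes at most 62.5 mm and 10.7 degrees, less where a joint would pass 70% of its speed; a pose out of reach is approached as far as the arm can. A call with a gripper value outside its range is refused whole. The fingers move at their own pace and stop on an object; the grip force is fixed at half the most. Time passes only in rows, so rows that repeat a pose let the fingers close. It gives the time, the measured TCP pose, the force, the opening and the grip force at its end, in the units of the state.
- ctrl.read_state(): the state, without advancing time (a new reading comes with each control period).
- viewer.get_image(name): name is "scene" or "side" or "wrist"; returns (picture, depth): 480x640x3 uint8, red, green, blue; 480x640 float32, mm along the optical axis (not along the pixel's ray), 0 where there is no reading.
- viewer.camera_model(name): a dict with "fx", "fy", "cx", "cy" (pixels), "dist" ([k1, k2, p1, p2, k3] as OpenCV has them; the pictures are not rectified), "T" (4x4, takes a point from camera to world coordinates). Camera axes: x right, y down, z forward; pixel columns grow to the right and rows downward; lengths in mm; the calibration is good to about 2 mm. A picture is of the moment at which its call begins: read the wrist's pose just before it. camera_model takes no time and is no camera call; for the wrist camera it gives the pose at the moment of the call.
- ctrl.finish_job(): hands the job in; it is judged then, once.
Trained networks look in the newest picture that a camera, given by its name, has taken for a name from the list of things; names that differ only in an ending like _2 or _b are one class to them, and where a whole thing is asked for, a point or a joint stands for the part that bears it (a point fixed in the world has none). Each returns a list of dicts, best first, with "score" (0 to 1); they miss things now and then, are a little off and sometimes report something else, mostly with a low value. They report only what shows in the picture. A call takes as long as a camera call. They do not tell look-alikes from the thing itself.
- silhouettes(camera, target): "pixels" (480x640 bool, what is visible of it) and "xy" ([column, row] in pixels, amid what is visible of it).
The state is a dict: "clock": time; "qpos": joint angles; "qd": joint speeds; "tau": joint torques, N m; "eef_pos": TCP position; "tool_rot": TCP orientation; "force": force on the tool from outside, world axes, zero at the start; "torque": the same for the moment, N m; "width": finger opening in mm; "gripper_force": force on a finger pad.
Only numpy, scipy, OpenCV 4.12 (cv2) and the standard library are available. Lean on these libraries where they do the work, as an engineer would, in place of code of your own. Each camera call takes 0.05 s, during which the arm holds its last target. There are 200 camera calls.

TASK

Before these books are packed, slide the red pen case flat along the table, straight out from under its two books, leaving the books lying one on the other against their bookend. Then lay the case flat in the middle of the cork pad, lengthwise along it and wholly on it, and let go.

Things in the scene. Friction and masses are not known exactly. Their poses are not given: they have to be found in the camera images.
- red_case: Flat red pen case, 200 x 50 x 14 mm (x, y, z), rigid, 70 g. Origin at the centre of its underside; x along its length. Its -x end (brass clasp) sticks out 77 to 93 mm, towards the robot's right, from the arch of a dark wooden bookend; the rest lies under the two books. Grip it there across its width, 40 mm or more from the arch, and pull slowly along its -x (a few newtons); it can be carried so.
- red_lower_book: Lower book on the red case: green, 148 x 105 x 24 mm (x, y, z), 190 g, loose, x along the case; origin at the centre of its underside. Its -x edge lies just behind the fixed bookend: an arch 126 mm wide, 55 high, 16 thick, opening 70 wide and 24 high, which lets the case through but holds the books back. The case is clear of it when they are 174 mm apart along x; the book then sinks to the table.
- red_upper_book: Upper book on the red case: cream cover with an orange block, 148 x 105 x 18 mm (x, y, z), 140 g, loose, lying on the lower book. Origin at the centre of its underside. (A blue case under two other books in a like bookend, some 200 mm nearer to or farther from the robot, is a bystander.)
- pad: Cork pad fixed to the table on the robot's right, 260 x 140 x 4 mm (x, y, z), origin at the centre of its underside, x along its length; the pad's x points roughly to the robot's left, as the case's does.
Not all that is in view belongs to the job. What is shaped like the red_lower_book but black or yellow is not meant.

How it is judged (in metres and radians):
On the way:
1. the red case has been slid, lying flat on the table, out from under the books (at most about 10 mm of it is still below the lower book's edge, in the arch), both books level (x of red_case in the frame of red_lower_book below -0.165 m and height (world z) of red_case below 0.012 m and angle between each of red_case, red_lower_book, red_upper_book's own z axis and vertical below 0.17 rad), for 0.1 s.
At the end, for the whole second after the job is handed in: The red case lies still and flat on the cork pad, its centre within 30 mm lengthwise and 40 mm crosswise of the pad's centre and its length within 0.2 rad of the pad's; both books lie flat, one on the other within 30 mm, each within 40 mm of where it began (x of red_case in the frame of pad between -0.03 and 0.03 m and y of red_case in the frame of pad between -0.04 and 0.04 m and angle between the x axis of red_case and the x axis of pad, either way round below 0.2 rad and height (world z) of red_case below 0.012 m and angle between red_case's own z axis and vertical below 0.08 rad and linear speed of each of red_case, red_upper_book below 0.02 m/s and distance of each of red_lower_book, red_upper_book from where it was at the start of the episode below 0.04 m and angle between each of red_lower_book, red_upper_book's own z axis and vertical below 0.1 rad and horizontal distance between red_upper_book and red_lower_book below 0.03 m); the robot touches nothing.
It fails at once if a book of the stack is tipped by more than 0.4 rad (angle between any of red_lower_book, red_upper_book's own z axis and vertical above 0.4 rad).
It fails at once if a book of the stack is moved more than 50 mm from where it began (distance of any of red_lower_book, red_upper_book from where it was at the start of the episode above 0.05 m).
It also fails if it takes over 40 s, if anything falls off the work surface, if the arm or the gripper's body presses on something with over 40 N, if the wrist force passes 120 N, or if a joint passes its speed limit or range.

## Working session

There is one attempt and no reset: what is moved stays moved. The work goes in short steps, Python scripts to look and compute and a shell command to move; the robot and the scene stay as the last step left them, time stands still between calls to the robot, and variables do not carry over. Pictures are saved under pics/ and viewed, at most 10 in all, crops included, and the job is handed in when it is done.

```bash
mkdir -p pics
cat > h.py <<'E'
import numpy as np, cv2
from cell import ctrl, viewer, silhouettes
def cloud(cam, D, mask=None):
    m=viewer.camera_model(cam) if isinstance(cam,str) else cam
    K=np.array([[m['fx'],0,m['cx']],[0,m['fy'],m['cy']],[0,0,1]]); 
    ok=D>0
    if mask is not None: ok&=mask
    v,u=np.nonzero(ok)
    p=cv2.undistortPoints(np.stack([u,v],1).astype(np.float32)[:,None],K,np.array(m['dist'],float))[:,0]
    z=D[v,u]; P=np.c_[p*z[:,None],z,np.ones(len(z))]@np.array(m['T']).T
    return P[:,:3],u,v
def save(n,I): cv2.imwrite('pics/'+n,I[:,:,::-1])
E
python3 - <<'E'
from h import *
for c in ['scene','side']:
    I,D=viewer.get_image(c); save(c+'1.png',I); np.savez(c+'1.npz',I=I,D=D)
    for t in ['red_case','red_lower_book','red_upper_book','pad']:
        for r in silhouettes(c,t)[:4]:
            P,u,v=cloud(c,D,r['pixels'])
            print(c,t,round(r['score'],2),np.round(r['xy']),r['pixels'].sum(),np.round(np.median(P,0)) if len(P) else '',I[r['pixels']].mean(0).round())
print(ctrl.read_state())
E
```

```text
scene red_case 0.64 [357. 284.] 1041 [676.  54.  12.] [172.  33.  29.]
scene red_lower_book 0.89 [426. 303.] 592 [738. 176.  24.] [100. 100.  85.]
scene red_lower_book 0.87 [237. 358.] 4849 [ 821. -176.   23.] [16. 14. 14.]
scene red_lower_book 0.63 [244. 164.] 2413 [ 317. -170.   22.] [190. 171.  56.]
scene red_upper_book 0.65 [426. 273.] 3850 [695. 184.  55.] [199. 189. 166.]
scene red_upper_book 0.2 [190. 244.] 6299 [ 531. -274.    3.] [175. 123.  77.]
side red_case 0.69 [368. 230.] 1049 [669.  49.  12.] [209.  59.  54.]
side red_lower_book 0.95 [494. 310.] 6257 [ 807. -192.   23.] [33. 31. 31.]
side red_lower_book 0.71 [153. 357.] 7609 [ 302. -185.   23.] [237. 226. 101.]
side red_upper_book 0.78 [359. 168.] 2365 [684. 178.  54.] [246. 232. 215.]
side pad 0.63 [320. 404.] 16451 [ 523. -300.    3.] [233. 181. 125.]
{'clock': 0.5, 'qpos': array([-1.32381017,  0.62842771,  0.03846726,  1.51746359, -0.02700386,
        0.99626377, -0.01999228]), 'qd': array([-0.00078349, -0.00083294, -0.00091447,  0.00169817,  0.00147346,
       -0.00045216, -0.00071662]), 'tau': array([ 1.38826090e-04, -5.62801373e+01,  1.22410946e+00, -1.93605369e+01,
        1.07934710e-02,  2.65436931e-03,  8.58051294e-06]), 'eef_pos': array([199.9658392 , 618.46475262, 250.27445471]), 'tool_rot': array([-3.14154655e+00, -5.56812033e-05,  2.82881216e+00]), 'force': array([-0.55577317,  0.11072115, -0.22696549]), 'torque': array([0.06757451, 0.01955291, 0.01735954]), 'gripper_force': 0.0, 'width': 85.40385111653902}
```

View pics/scene1.png

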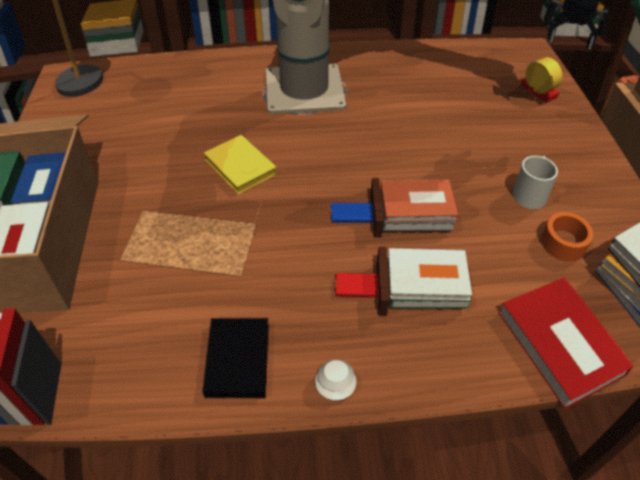

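Run:
```python
from h import *
for c in ['scene','side']:
    z=np.load(c+'1.npz'); I,D=z['I'],z['D']
    P,u,v=cloud(c,D); C=I[v,u].astype(int)
    red=(C[:,0]>110)&(C[:,1]<85)&(C[:,2]<85)&(abs(P[:,2]-13)<6)&(P[:,0]>550)
    def rect(Q,n):
        r=cv2.minAreaRect(Q[:,:2].astype(np.float32)); print(c,n,len(Q),np.round(r[0],1),np.round(r[1],1),round(r[2],1),'z',np.median(Q[:,2]).round(1)); print(cv2.boxPoints(r).round().tolist())
    rect(P[red],'case')
    d=np.hypot(P[:,0]-690,P[:,1]-180)
    up=(d<130)&(abs(P[:,2]-56)<6)&(C.sum(1)>280); rect(P[up],'upbook')
    pad=(abs(P[:,2]-4)<4)&(C[:,0]-C[:,2]>60)&(P[:,1]<-100)&(abs(P[:,0]-520)<130)&(C[:,1]>80); rect(P[pad],'pad')
    r=silhouettes(c,'pad')
    near=(P[:,2]>25)&(np.hypot(P[:,0]-670,P[:,1]-50)<150)&(P[:,1]<110); 
    if near.sum(): print('tall near',np.round([P[near].min(0),P[near].max(0)]))
```

```text
scene case 1040 [808.  -33.2] [ 383.6 1203.5] 5.8 z 12.7
[[557.0, 546.0], [678.0, -651.0], [1059.0, -613.0], [938.0, 585.0]]
scene upbook 3521 [686.6 187.6] [148.5 110.2] 82.8 z 54.8
[[623.0, 121.0], [732.0, 107.0], [751.0, 254.0], [641.0, 268.0]]
scene pad 7287 [ 519.9 -302.2] [259.7 404.3] 0.0 z 2.5
[[390.0, -100.0], [390.0, -504.0], [650.0, -504.0], [650.0, -100.0]]
tall near [[534.  86.  25.]
 [746. 110.  59.]]
side case 1157 [669.3 284.9] [149.7 552.1] 10.3 z 12.6
[[546.0, 543.0], [645.0, -0.0], [792.0, 27.0], [694.0, 570.0]]
side upbook 2345 [692.  179.2] [166.  117.8] 82.6 z 54.4
[[623.0, 104.0], [740.0, 89.0], [761.0, 254.0], [644.0, 269.0]]
side pad 21622 [ 520.  -261.7] [260.  323.2] 0.0 z 2.9
[[390.0, -100.0], [390.0, -423.0], [650.0, -423.0], [650.0, -100.0]]
tall near [[530.  81.  25.]
 [742. 110.  58.]]
```

Run:
```python
import cv2
a=cv2.imread('pics/side1.png')[90:330,220:540]; cv2.imwrite('pics/crop1.png',cv2.resize(a,None,fx=2.5,fy=2.5,interpolation=2))
```

```text
(no output)
```

View pics/crop1.png

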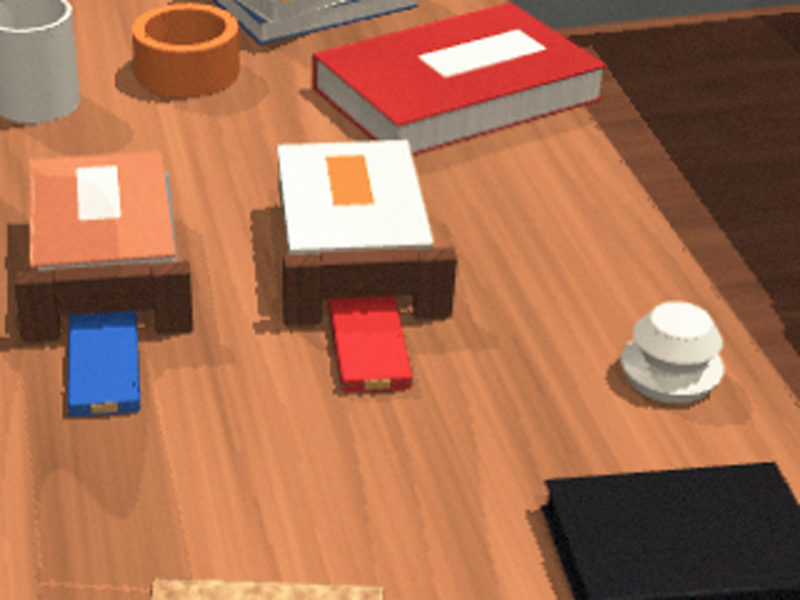

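Candidates for the red case are: the red case with a brass clasp at scene (357,285); the big red book at (565,340); a red book in the crate at (10,360); and the blue case at (352,212). The crop confirms (357,285). Its clasp end sticks out of the dark arch, with the cream/orange book behind it. The pad is at scene (190,243).

Run:
```python
from h import *
for c in ['scene','side']:
    z=np.load(c+'1.npz'); I,D=z['I'],z['D']
    P,u,v=cloud(c,D); C=I[v,u].astype(int)
    def rect(Q,n):
        r=cv2.minAreaRect(Q[:,:2].astype(np.float32)); print(c,n,len(Q),np.round(r[0],1),np.round(r[1],1),round(r[2],1),'z',np.median(Q[:,2]).round(1)); print(cv2.boxPoints(r).round().tolist())
    red=(C[:,0]>110)&(C[:,1]<85)&(C[:,2]<85)&(abs(P[:,2]-14)<4)&(abs(P[:,0]-676)<60)&(abs(P[:,1]-50)<60)
    rect(P[red],'case')
    arch=(P[:,2]>40)&(P[:,2]<60)&(abs(P[:,0]-680)<80)&(P[:,1]<118)&(P[:,1]>50)&(C.sum(1)<250); rect(P[arch],'arch')
for c,M in [('scene',None),('side',None)]:
    I,D=viewer.get_image(c)
    for r in silhouettes(c,'pad')+(silhouettes(c,'red_upper_book')[1:2] if c=='scene' else []):
        m=r['pixels'].astype(np.uint8); m=cv2.morphologyEx(m,cv2.MORPH_OPEN,np.ones((5,5)))>0
        P,u,v=cloud(c,D,m); P=P[abs(P[:,2]-3)<8]
        if len(P)>500:
            q=cv2.minAreaRect(P[:,:2].astype(np.float32)); print(c,'pad',r['score'],q,np.median(P,0))
```

```text
scene case 821 [672.   51.4] [77.5 53.2] 82.7 z 12.9
[[641.0, 16.0], [693.0, 10.0], [703.0, 87.0], [651.0, 93.0]]
scene arch 535 [682.  101.2] [ 16.5 126.9] 83.4 z 53.3
[[618.0, 100.0], [744.0, 86.0], [746.0, 102.0], [620.0, 117.0]]
side case 861 [671.4  58.1] [98.6 49.4] 82.5 z 12.6
[[641.0, 12.0], [690.0, 6.0], [702.0, 104.0], [653.0, 110.0]]
side arch 513 [679.6  96.6] [ 20.  125.8] 83.6 z 48.2
[[616.0, 94.0], [741.0, 80.0], [743.0, 100.0], [618.0, 114.0]]
scene pad 0.95 ((525.4837036132812, -278.0647888183594), (263.09100341796875, 144.7061309814453), 76.24044036865234) [ 531.03627128 -273.6321524     2.82316659]
side pad 0.94 ((526.7727661132812, -274.5665588378906), (259.7972106933594, 140.67356872558594), 76.5728759765625) [ 522.95445795 -299.18490286    3.38346693]
```

```bash
python3 -m creep '[{"jaw":1,"xyz":[-625,-411,100],"angular":[0,0,1.383]},{"jaw":1,"xyz":[-625,-411,100],"angular":[0,0,1.383]},{"jaw":1,"xyz":[-625,-411,100],"angular":[0,0,1.383]},{"jaw":1,"xyz":[-625,-411,100],"angular":[0,0,1.383]},{"jaw":1,"xyz":[-625,-411,100],"angular":[0,0,1.383]},{"jaw":1,"xyz":[-625,-411,100],"angular":[0,0,1.383]},{"jaw":1,"xyz":[-625,-411,100],"angular":[0,0,1.383]},{"jaw":1,"xyz":[-625,-411,100],"angular":[0,0,1.383]},{"jaw":1,"xyz":[-625,-411,100],"angular":[0,0,1.383]},{"jaw":1,"xyz":[-625,-411,100],"angular":[0,0,1.383]},{"jaw":1,"xyz":[-625,-411,100],"angular":[0,0,1.383]},{"jaw":1,"xyz":[-625,-411,100],"angular":[0,0,1.383]}]'
```

```text
clock: 2.35
eef_pos: [666.6, 37.4, 150.7]
tool_rot: [3.141, -0.001, 1.446]
force: [0.5, 1.0, 0.3]
width: 85.1
gripper_force: 0.0
```

Run:
```python
from h import *
s=ctrl.read_state(); m=viewer.camera_model('wrist'); I,D=viewer.get_image('wrist'); save('w1.png',I)
P,u,v=cloud(m,D); C=I[v,u].astype(int)
red=(C[:,0]>90)&(C[:,1]<.45*C[:,0])&(C[:,2]<.45*C[:,0])&(abs(P[:,2]-14)<7)&(abs(P[:,0]-676)<60)&(abs(P[:,1]-50)<70)
Q=P[red]; r=cv2.minAreaRect(Q[:,:2].astype(np.float32)); print(len(Q),r,cv2.boxPoints(r).round(1).tolist(),np.median(Q,0),s['eef_pos'])
```

```text
8692 ((672.012939453125, 61.92767333984375), (100.21044921875, 50.4072380065918), 83.17306518554688) [[641.0, 15.199999809265137], [691.0999755859375, 9.199999809265137], [703.0, 108.69999694824219], [652.9000244140625, 114.69999694824219]] [671.16775612  54.62579679  14.64476189] [666.57428026  37.37806213 150.72909257]
```

View pics/w1.png

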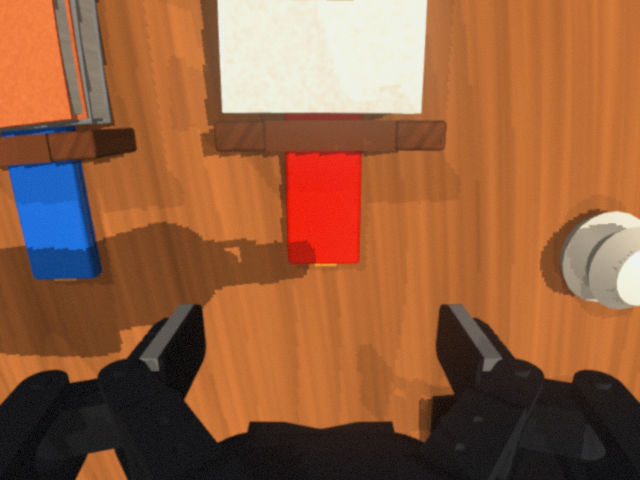

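The wrist view shows the case protruding at (288–360, 150–265), with the arch at row 135. The jaws line up on either side of it.

```bash
python3 -m creep '[{"jaw":1,"xyz":[-2,2.5,50],"angular":[0,0,-0.006]},{"jaw":1,"xyz":[-2,2.5,90],"angular":[0,0,-0.006]},{"jaw":0.8,"xyz":[-2,2.5,115],"angular":[0,0,-0.006]},{"jaw":0.6,"xyz":[-2,2.5,126],"angular":[0,0,-0.006]},{"jaw":0.4,"xyz":[-2,2.5,128],"angular":[0,0,-0.006]},{"jaw":0.4,"xyz":[-2,2.5,128],"angular":[0,0,-0.006]}]'
```

```text
clock: 3.15
eef_pos: [668.3, 36.5, 24.0]
tool_rot: [3.14, -0.0, 1.452]
force: [-0.1, -0.3, 0.1]
width: 60.1
gripper_force: 0.0
```

```bash
python3 -m creep '[{"jaw":0,"xyz":[0,0,0],"angular":[0,0,0]},{"jaw":-0.2,"xyz":[0,0,0],"angular":[0,0,0]},{"jaw":-0.4,"xyz":[0,0,0],"angular":[0,0,0]},{"jaw":-1,"xyz":[0,0,0],"angular":[0,0,0]},{"jaw":-1,"xyz":[0,0,0],"angular":[0,0,0]},{"jaw":-1,"xyz":[0,0,0],"angular":[0,0,0]}]'
python3 - <<'E'
from h import *
I,D=viewer.get_image('side'); save('s2.png',cv2.resize(I[90:330,220:540],None,fx=2.5,fy=2.5))
E
```

```text
clock: 3.9
eef_pos: [668.6, 36.5, 24.8]
tool_rot: [3.139, -0.001, 1.452]
force: [-0.8, 0.0, 6.8]
width: 47.5
gripper_force: 62.2
```

View pics/s2.png

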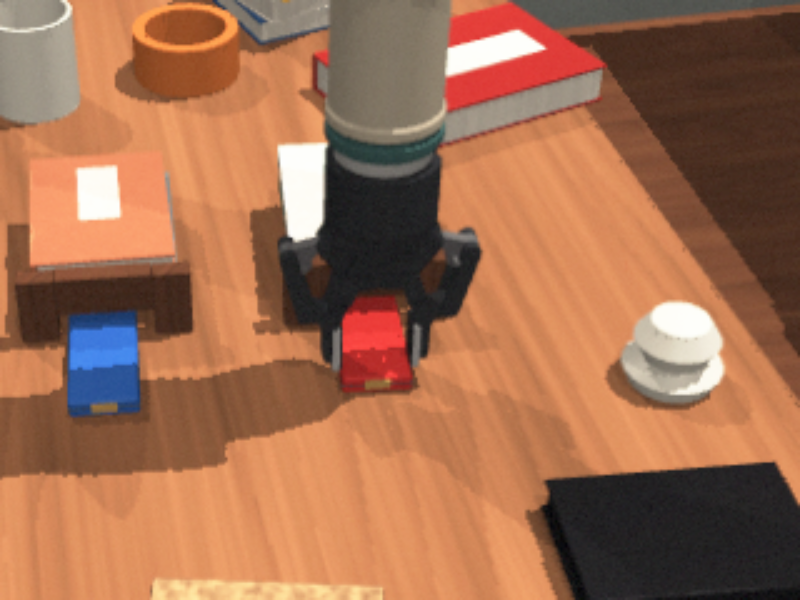

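The case is gripped at crop (375,350), with the clasp end toward the camera. Next is the slow pull along tool -x.

```bash
python3 -m creep '[{"jaw":-1,"xyz":[-3,0,-0.3],"angular":[0,0,0]},{"jaw":-1,"xyz":[-8,0,-0.3],"angular":[0,0,0]},{"jaw":-1,"xyz":[-14,0,-0.3],"angular":[0,0,0]},{"jaw":-1,"xyz":[-20,0,-0.3],"angular":[0,0,0]},{"jaw":-1,"xyz":[-26,0,-0.3],"angular":[0,0,0]},{"jaw":-1,"xyz":[-32,0,-0.3],"angular":[0,0,0]},{"jaw":-1,"xyz":[-38,0,-0.3],"angular":[0,0,0]},{"jaw":-1,"xyz":[-44,0,-0.3],"angular":[0,0,0]},{"jaw":-1,"xyz":[-50,0,-0.3],"angular":[0,0,0]},{"jaw":-1,"xyz":[-56,0,-0.3],"angular":[0,0,0]},{"jaw":-1,"xyz":[-62,0,-0.3],"angular":[0,0,0]},{"jaw":-1,"xyz":[-68,0,-0.3],"angular":[0,0,0]}]'
python3 - <<'E'
from h import *
I,D=viewer.get_image('side'); save('s3.png',cv2.resize(I[90:330,220:540],None,fx=2.5,fy=2.5))
E
```

```text
clock: 5.45
eef_pos: [661.8, -21.8, 24.8]
tool_rot: [3.139, -0.011, 1.457]
force: [0.9, 14.1, 5.9]
width: 47.8
gripper_force: 62.2
```

View pics/s3.png

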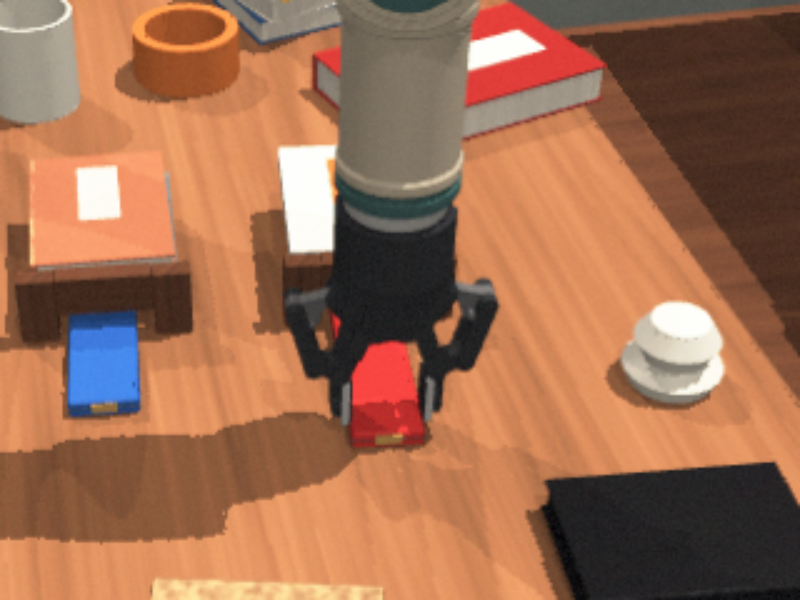

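The books are unmoved in the arch, and the case has come out about 58 mm (clasp now at crop (390,440)).

```bash
python3 -m creep '[{"jaw":-1,"xyz":[-6,0,-0.2],"angular":[0,0,0]},{"jaw":-1,"xyz":[-12,0,-0.2],"angular":[0,0,0]},{"jaw":-1,"xyz":[-18,0,-0.2],"angular":[0,0,0]},{"jaw":-1,"xyz":[-24,0,-0.2],"angular":[0,0,0]},{"jaw":-1,"xyz":[-30,0,-0.2],"angular":[0,0,0]},{"jaw":-1,"xyz":[-36,0,-0.2],"angular":[0,0,0]},{"jaw":-1,"xyz":[-42,0,-0.2],"angular":[0,0,0]},{"jaw":-1,"xyz":[-48,0,-0.2],"angular":[0,0,0]},{"jaw":-1,"xyz":[-56,0,-0.2],"angular":[0,0,0]},{"jaw":-1,"xyz":[-64,0,-0.2],"angular":[0,0,0]},{"jaw":-1,"xyz":[-74,0,-0.2],"angular":[0,0,0]},{"jaw":-1,"xyz":[-84,0,-0.2],"angular":[0,0,0]}]'
python3 - <<'E'
from h import *
s=ctrl.read_state();I,D=viewer.get_image('side'); save('s4.png',cv2.resize(I[90:330,220:540],None,fx=2.5,fy=2.5))
P,u,v=cloud('side',D); C=I[v,u].astype(int)
q=P[(abs(P[:,0]-690)<70)&(P[:,1]>120)&(P[:,1]<240)&(P[:,2]>20)&(P[:,2]<70)&(C.min(1)>150)]
print(len(q),np.percentile(q[:,2],[5,50,95]),np.linalg.lstsq(np.c_[q[:,:2],np.ones(len(q))],q[:,2],rcond=None)[0])
E
```

```text
clock: 7.0
eef_pos: [650.9, -112.9, 24.8]
tool_rot: [3.139, -0.003, 1.453]
force: [0.8, 5.1, 6.2]
width: 48.0
gripper_force: 62.2
701 [38.6189032  40.45677633 42.29076067] [ 5.67738193e-03 -3.09406011e-03  3.72882483e+01]
```

View pics/s4.png

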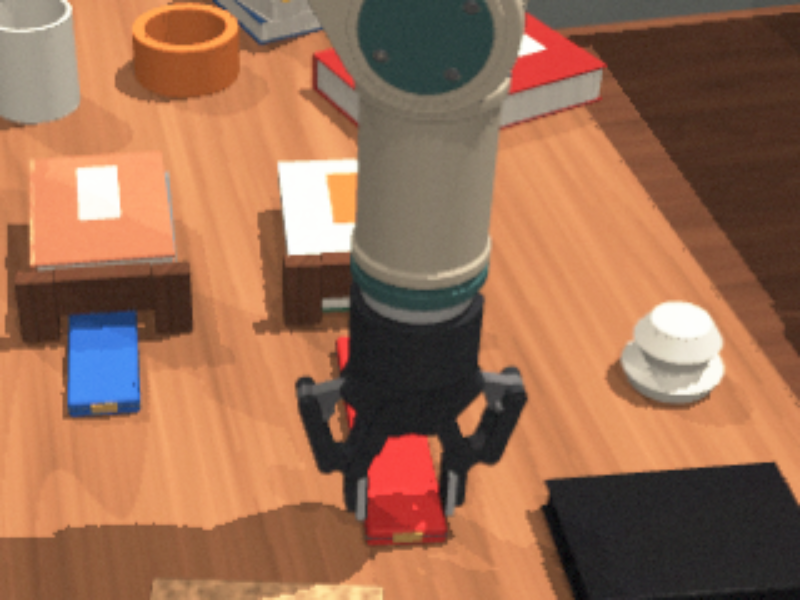

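The case is fully out (clasp at crop (405,537), tail at (345,340)). The books have sunk level onto the table, still in the arch. Next I lift the case and carry it above the pad.

```bash
python3 -m creep '[{"jaw":-1,"xyz":[0,0,-15],"angular":[0,0,0]},{"jaw":-1,"xyz":[0,0,-30],"angular":[0,0,0]},{"jaw":-1,"xyz":[-20,-9,-40],"angular":[0,0,0]},{"jaw":-1,"xyz":[-50,-23,-40],"angular":[0,0,0.02]},{"jaw":-1,"xyz":[-85,-39,-40],"angular":[0,0,0.04]},{"jaw":-1,"xyz":[-120,-54,-40],"angular":[0,0,0.06]},{"jaw":-1,"xyz":[-155,-70,-40],"angular":[0,0,0.08]},{"jaw":-1,"xyz":[-190,-86,-40],"angular":[0,0,0.1]},{"jaw":-1,"xyz":[-220,-100,-40],"angular":[0,0,0.12]},{"jaw":-1,"xyz":[-242,-110,-40],"angular":[0,0,0.12]},{"jaw":-1,"xyz":[-250,-113,-40],"angular":[0,0,0.12]},{"jaw":-1,"xyz":[-250,-113,-40],"angular":[0,0,0.12]}]'
python3 - <<'E'
from h import *
for c in ['scene','side','wrist']:
    m=viewer.camera_model(c); I,D=viewer.get_image(c); save(c+'5.png',I)
    P,u,v=cloud(m,D); C=I[v,u].astype(int)
    k=(C[:,0]>90)&(C[:,1]<.42*C[:,0])&(C[:,2]<.42*C[:,0])&(abs(P[:,2]-52)<25)&(abs(P[:,0]-526)<110)&(abs(P[:,1]+276)<150)
    Q=P[k]
    if len(Q)>50:
        r=cv2.minAreaRect(Q[:,:2].astype(np.float32)); print(c,len(Q),r,np.percentile(Q[:,2],[3,50,97]))
        # height along length
        t=(Q[:,:2]-[526,-276])@[.235,.972]; print(np.polyfit(t,Q[:,2],1),np.percentile(t,[1,99]))
E
```

```text
clock: 8.55
eef_pos: [506.9, -350.0, 63.7]
tool_rot: [-3.142, 0.0, 1.33]
force: [0.3, -0.1, -0.4]
width: 47.9
gripper_force: 61.8
scene 1861 ((526.8492431640625, -273.4032897949219), (199.2057342529297, 55.654117584228516), 76.0802230834961) [41.8910085  50.90365147 54.27849232]
[-9.72337819e-03  5.04165265e+01] [-78.48329258 100.6750099 ]
side 1805 ((509.75103759765625, -342.6517333984375), (64.8909683227539, 49.28791809082031), 76.12290954589844) [46.42543434 51.95989294 54.07830906]
[3.57698907e-02 5.42796345e+01] [-100.13547503  -38.97769064]
wrist 52435 ((518.8462524414062, -307.4571228027344), (132.85498046875, 50.3565559387207), 76.49187469482422) [51.68996701 53.09157613 54.30102943]
[-4.80895378e-03  5.29475934e+01] [-95.51756494  32.55201629]
```

View pics/side5.png

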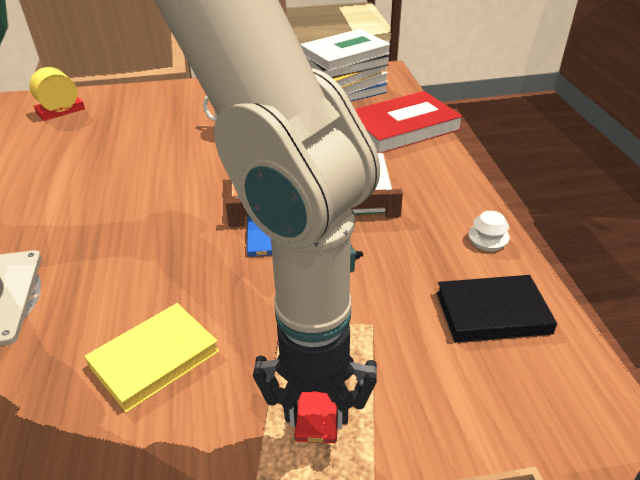

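The case is over the pad, level and aligned (side pixel (318,415)), with its underside about 35 mm above the cork. Next I lower, open and lift away.

```bash
python3 -m creep '[{"jaw":-1,"xyz":[0,0,12],"angular":[0,0,0]},{"jaw":-1,"xyz":[0,0,24],"angular":[0,0,0]},{"jaw":-1,"xyz":[0,0,31],"angular":[0,0,0]},{"jaw":-1,"xyz":[0,0,34],"angular":[0,0,0]},{"jaw":-1,"xyz":[0,0,35],"angular":[0,0,0]},{"jaw":-1,"xyz":[0,0,35],"angular":[0,0,0]},{"jaw":-1,"xyz":[0,0,35],"angular":[0,0,0]}]'
```

```text
clock: 9.57
eef_pos: [507.0, -348.8, 28.8]
tool_rot: [-3.14, -0.001, 1.332]
force: [-2.8, 3.9, 6.4]
width: 47.9
gripper_force: 62.5
```

Contact is firm at 6 N, so I release.

```bash
python3 -m creep '[{"jaw":0.3,"xyz":[0,0,0],"angular":[0,0,0]},{"jaw":0.6,"xyz":[0,0,0],"angular":[0,0,0]},{"jaw":0.6,"xyz":[0,0,0],"angular":[0,0,0]},{"jaw":0.6,"xyz":[0,0,-5],"angular":[0,0,0]},{"jaw":0.6,"xyz":[0,0,-30],"angular":[0,0,0]},{"jaw":0.6,"xyz":[0,0,-80],"angular":[0,0,0]},{"jaw":0.6,"xyz":[-40,0,-140],"angular":[0,0,0]},{"jaw":0.6,"xyz":[-100,0,-180],"angular":[0,0,0]},{"jaw":0.6,"xyz":[-150,0,-200],"angular":[0,0,0]},{"jaw":0.6,"xyz":[-150,0,-200],"angular":[0,0,0]}]'
python3 - <<'E'
from h import *
c='scene';m=viewer.camera_model(c); I,D=viewer.get_image(c); save(c+'6.png',I)
P,u,v=cloud(m,D); C=I[v,u].astype(int)
k=(C[:,0]>90)&(C[:,1]<.42*C[:,0])&(C[:,2]<.42*C[:,0])&(abs(P[:,2]-16)<12)&(abs(P[:,0]-526)<110)&(abs(P[:,1]+276)<150)
Q=P[k]; print(len(Q),cv2.minAreaRect(Q[:,:2].astype(np.float32)),np.percentile(Q[:,2],[3,50,97]))
k=(P[:,2]>33)&(P[:,2]<48)&(abs(P[:,0]-690)<70)&(P[:,1]>105)&(P[:,1]<290)&(C.sum(1)>280); Q=P[k]; print(len(Q),cv2.minAreaRect(Q[:,:2].astype(np.float32)))
E
```

```text
clock: 10.82
eef_pos: [469.1, -501.6, 231.7]
tool_rot: [3.138, 0.007, 1.325]
force: [-0.4, -0.2, -0.7]
width: 68.6
gripper_force: 0.0
1913 ((527.2001342773438, -273.1415710449219), (200.0464324951172, 53.56156921386719), 76.03882598876953) [ 9.59112895 16.59070676 19.956656  ]
3497 ((685.8947143554688, 184.82952880859375), (148.537109375, 109.71465301513672), 83.31817626953125)
```

View pics/scene6.png

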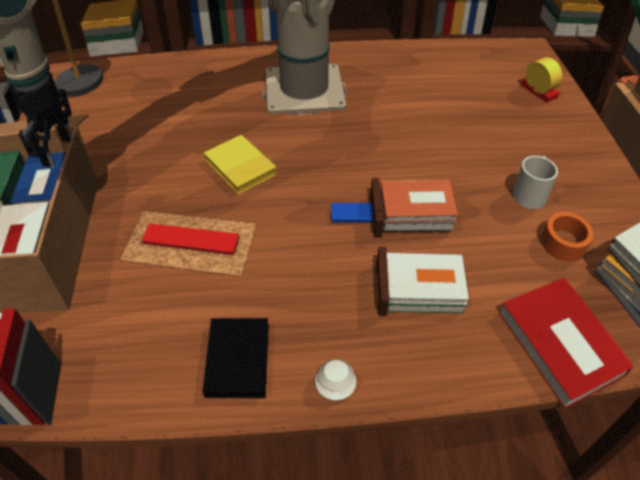

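The case is centred on the pad at (190,239). Both books lie stacked against the bookend at (425,280), and the gripper is clear.

```bash
python3 -c "
from cell import ctrl; print(ctrl.finish_job())"
```

```text
the job is handed in; nothing more can be done
None
```

I slid the red case out flat and laid it centred and lengthwise on the cork pad, left both books stacked against their bookend, and handed the job in at about 11 s; no verdict was returned.

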